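Clear the mouth of the roll-top bin and roll it shut

TASK

The roll-top bin on the worktop cannot be shut because a short food tin was left standing in its mouth. With the fingertips, push the tin back over the bin's floor, upright, until it stands clear of the lid's path with a little room to spare, then push the handle bar of the lid over to the front and down, steadily and without slamming it, until the lid is fully shut. Grip and lift nothing, and leave the jar in the back of the bin and the two spice jars beside it where they stand.

Things in the scene. Friction and masses are not known exactly. Their poses are not given: they have to be found in the camera images.
- bin: Roll-top bin, fixed: D-shaped light-wood ends, wooden floor, curved steel lid, steel rear shell. Origin on the worktop below the lid's axis; x from mouth to rear, y left, z up. Ends 12 mm thick, y -140 to +140, x -130 to +130, z to 170 mm. Floor 8 mm thick, flat, no rim, from x -155 mm. Shut, the lid's inside is 115 mm from its axis; the tin clears it with its centre at x > -70 mm.
- shell_edge (a point): Middle of the upper front edge of the fixed rear shell: 36 mm behind the bin's origin, 160 mm above the worktop. From here the shell curves backward and down to the worktop; between it and the open lid's handle bar are 45 mm or more for a finger. Same axes as the bin.
- lid (a joint): Lid angle in rad about a level axis along the bin's y, 40 mm above its origin. 0 = fully shut at its stop, grows as the lid rolls up and back; 1.40 fully open; starts at 1.22 to 1.38. Curved sheet, 119 mm radius outside, 4 mm thick, 253 mm wide, lower edge 14.5 degrees of arc below the handle bar. It stays where it is left (stiff axle); 2 to 4 N on the bar along the arc moves it.
- handle (a point): Middle of the wooden handle bar's upper face (rear face when open), pushed on to shut the lid. Bar 110 mm long along bin y, 14 mm thick, 119 to 145 mm from the lid's axis; this point is 132 mm out. At lid angle q it is in the bin's frame at x = -0.132 cos q + 0.007 sin q, z = 0.040 + 0.132 sin q + 0.007 cos q. Its z axis points out of this face, its x axis inward to the lid's axis.
- tin: Short food tin with a printed paper label, 75 mm diameter, 58 mm tall, about 0.25 kg, standing loose on the bin's floor in the mouth, sticking out in front of the lid's path (centre 92 to 112 mm in front of the bin's origin, 70 mm right to 40 mm left of the middle). Origin: centre of its underside. Slides when pushed at half its height or lower.
- jar: Glass food jar with a red lid, 58 x 62 mm, 86 mm tall, standing loose on the bin's floor in the back (centre 42 to 52 mm behind the bin's origin). Origin: centre of its underside. Leave alone.
- spice_left: Slim spice jar, 40 mm across, 101 mm tall, standing loose on the worktop close to the left of the bin. Origin: centre of its underside. Leave alone.
- spice_right: Spice jar, 47 mm across, 98 mm tall, standing loose on the worktop close to the right of the bin. Origin: centre of its underside. Leave alone.
Things that resemble listed ones, but are neither listed nor needed, are in the scene too. What is shaped like the tin but black, blue or purple is not meant.

How it is judged:
By the outcome, as a careful person would: the job done as asked, in the order asked, and still so for the second after the job is handed in, with the robot touching nothing.
It also fails if it takes over 43 s, if anything falls off the work surface, if the arm or the gripper's body presses on something with over 40 N, if the wrist force passes 120 N, or if a joint passes its speed limit or range.

ROBOT

A 6-joint arm with a two-finger parallel gripper is mounted at the origin on a cart in front of the work surface, level with it; the furniture and walls round the work are solid. World frame = base frame: x ahead of the robot, y to its left, z up, the work surface at z = 0. Lengths are in m, angles in rad, forces in N, time in s.
With the tool pointing down it reaches from about 0.35 to 0.925 m from the base axis. Payload 6.4 kg.
Tool frame: the origin (TCP) lies at the very end of the fingers, on their centre line; the grasp point (between the pads) lies 19 mm behind it (manip.grip_point_offset is the distance from the TCP to the grasp point, in m); z points along the fingers, y is the line along which they close (so a half turn about z gives the same grasp; the last joint's range is limited). The gripper opens to 85 mm and grips with 20 to 120 N. Pads are 22 mm wide; open, the fingers measure 114 mm over their backs; the gripper's body (76 mm by 85 mm) begins 54 mm behind the grasp point. The pads swing forward as they close: fully open they stand 13 mm farther back than shut.
Start: joints at [0.941, 0.245, 1.558, -0, 1.339, -0.174], TCP at [0.286, 0.584, 0.231] pointing down, gripper open.
Joint ranges: [-3.13, 3.13], [-1.02, 2.26], [0.13, 2.54], [-0.95, 4.09], [0.21, 2.88], [-2.74, 2.74]. Speed limits (rad/s): [2.57, 2.57, 3.14, 3.14, 3.14, 3.14].

INTERFACE

Orientations are given as a unit quaternion [w, x, y, z].
In Python, from station import manip gives the robot as it stands. The module is installed in compiled form; this text tells all that it offers.
- The arm moves only by the tool send_rows, never from a script. Its argument "plan" is a list of rows, each a list of 3 entries, a list of its own where there are three numbers: the opening, from 0 (shut) to 1 (fully open), then the shift along the tool's x, y, z in m, then the turn, a rotation vector about the tool's x, y, z in rad. In form: [[hand, [dx, dy, dz], [rx, ry, rz]], ...]. A call has 1 to 8 rows; each row is the pose to reach, as a shift and turn from the pose commanded when the call began, along the tool's axes at that moment; what a row does not reach only later rows make up. A row lasts 1/12 s, in which the tool goes at most 41.7 mm and 7.16 degrees, less where a joint would pass 70% of its speed; a pose out of reach is approached as far as the arm can. A call with a gripper value outside its range is refused whole. The fingers move at their own pace and stop on an object; "force" is the grip in N (left out, the last holds). Time passes only in rows, so rows that repeat a pose let the fingers close. It gives the time, the measured TCP pose, the force, the opening and the grip force at its end, in the units of the state.
- manip.get_obs(): the state, without advancing time (a new reading comes with each control period).
- manip.read_camera(name): name is "side" or "top"; returns a dict with "pixels" (420x560x3 uint8, red, green, blue), "z_map" (420x560 float32, m along the optical axis (not along the pixel's ray), 0 where there is no reading), "fov_y" (degrees; the focal length in pixels is half the picture's height over the tangent of half this angle, whatever the lens; pixels are square), "cx", "cy" (the principal point, pixels), "T" (4x4, takes a point from camera to world coordinates). Camera axes: x right, y up, looking along -z (the intrinsics and any distortion apply to the point x, -y, -z); pixel columns grow to the right and rows downward; lengths in m; the calibration is good to about 2 mm. A picture is of the moment at which its call begins.
- manip.finish_job(): hands the job in; it is judged then, once.
The state is a dict: "time": time; "qpos": joint angles; "dq": joint speeds; "joint_torque": joint torques, N m; "ee_pos": TCP position; "tool_rot": TCP orientation; "force": force on the tool from outside, world axes, zero at the start; "moment": the same for the moment, N m; "opening": opening from 0.0 (shut) to 1.0 (fully open); "grasp_force": force on a finger pad.
Only numpy, scipy, OpenCV 4.12 (cv2) and the standard library are available. Lean on these libraries where they do the work, as an engineer would, in place of code of your own. Each camera call takes 0.05 s, during which the arm holds its last target. There are 200 camera calls.

## Working session

There is one attempt and no reset: what is moved stays moved. The work goes in short steps, Python scripts to look and compute and a tool call to move; the robot and the scene stay as the last step left them, time stands still between calls to the robot, and variables do not carry over. Pictures are saved under pics/ and viewed, at most 10 in all, crops included, and the job is handed in when it is done.

Besides the shell and the picture viewer there is one more tool, called after "Request:" as name([rows], argument=value, ...), one row to a line, values as JSON. send_rows: Moves the arm, as the interface text tells. Its arguments: {"type":"object","properties":{"plan":{"type":"array","items":{"type":"array"}},"force":{"type":"number"}},"required":["plan"]}

```bash
mkdir -p pics; cat > h.py <<'E'
import numpy as np, cv2
from station import manip
def cam(n):
    c=manip.read_camera(n); c['f']=c['pixels'].shape[0]/2/np.tan(np.radians(c['fov_y'])/2); return c
def pts(c):
    z=c['z_map']; v,u=np.mgrid[:z.shape[0],:z.shape[1]]
    P=np.stack([(u-c['cx'])/c['f']*z,-(v-c['cy'])/c['f']*z,-z],-1)
    W=P@c['T'][:3,:3].T+c['T'][:3,3]; W[z==0]=np.nan; return W
E
python3 - <<'E'
from h import *
for n in ('top','side'):
    c=cam(n); cv2.imwrite(f'pics/{n}0.png',c['pixels'][:,:,::-1]); np.savez(f'{n}0.npz',W=pts(c),rgb=c['pixels'])
    print({k:v for k,v in c.items() if k not in('pixels','z_map')})
print(manip.get_obs())
E
```

```text
{'fov_y': 42.906724727116064, 'cx': 282.90354974793865, 'cy': 208.65388733765408, 'T': array([[ 0.05942762,  0.8428956 , -0.53478535, -0.16023238],
       [-0.99818384,  0.04488173, -0.04018263, -0.21485281],
       [-0.00986767,  0.53620205,  0.84403198,  1.22729729],
       [ 0.        ,  0.        ,  0.        ,  1.        ]]), 'f': np.float64(534.3912653728435)}
{'fov_y': 47.256166631013826, 'cx': 279.7908900067323, 'cy': 211.68897874674525, 'T': array([[ 0.18653748,  0.64636765, -0.73987339, -0.21670046],
       [-0.98235505,  0.1123636 , -0.14950914, -0.30580158],
       [-0.01350304,  0.75470741,  0.65592255,  0.78170483],
       [ 0.        ,  0.        ,  0.        ,  1.        ]]), 'f': np.float64(480.02953224317747)}
{'time': 0.1, 'qpos': array([ 9.40927242e-01,  2.45737359e-01,  1.55893062e+00, -5.35686734e-06,
        1.33869686e+00, -1.74111922e-01]), 'dq': array([ 0.00109522, -0.00209268, -0.00424988, -0.00094734, -0.00041065,
        0.00079445]), 'joint_torque': array([-3.94646222e-04, -4.30671358e+01, -3.27128220e+01, -2.12672962e-04,
        2.77230269e-03,  3.94675158e-05]), 'ee_pos': array([0.28578645, 0.58322802, 0.23027421]), 'tool_rot': array([-3.44285375e-04,  2.25910767e-01,  9.74147597e-01, -8.16474449e-04]), 'force': array([ 0.2870205 , -0.10633729,  0.35561408]), 'moment': array([0.02109   , 0.04028847, 0.01020829]), 'grasp_force': 0.0, 'opening': 0.998892449894031}
```

View pics/top0.png

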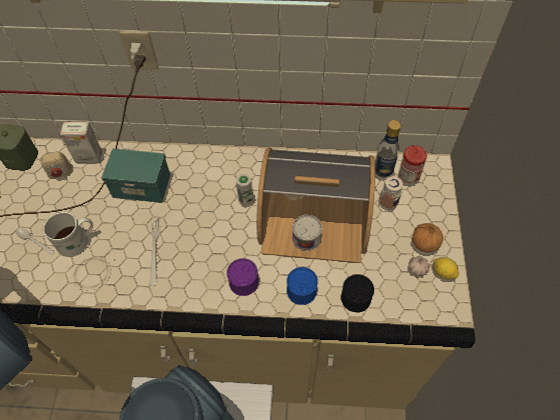

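View pics/side0.png

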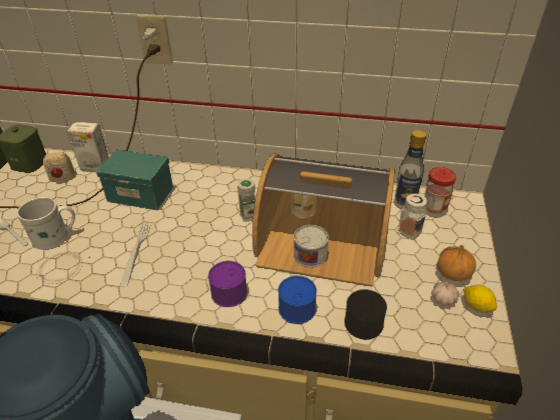

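The top view shows the tin at about (307,232), the handle bar at (317,181), and the open lid and ends of the bin at x 260–373. The side view shows the tin at (311,245) and the bar at (326,180). The blue and purple decoys stand in front of the bin.

```bash
cat > m.py <<'E'
from h import *
def line(P):
    m=np.nanmedian(P,0); d=np.linalg.svd(P-P.mean(0),full_matrices=False)[2][0]; return m,d*np.sign(-d[1])
def measure(n,d,seeds,roi):
    W=d['W'];rgb=d['rgb']; hsv=cv2.cvtColor(rgb,cv2.COLOR_RGB2HSV); H,S,V=[hsv[...,i].astype(int) for i in range(3)]
    wood=(H>8)&(H<22)&(S>100)&(V>60)
    R=np.zeros(wood.shape,bool); x0,x1,y0,y1=roi; R[y0:y1,x0:x1]=1
    k,lab=cv2.connectedComponents((wood&R&(W[...,2]>.1)).astype(np.uint8))
    l=lab[seeds[0][1],seeds[0][0]]; m=lab==l; P=W[m]; P=P[~np.isnan(P).any(1)]
    med,dd=line(P); t=(P-med)@dd; print(n,'bar npx',m.sum(),'mean',P.mean(0).round(4),'mid',(med+dd*(np.percentile(t,1)+np.percentile(t,99))/2).round(4),'len',np.ptp(t).round(4),'dir',dd.round(3),'zrange',np.percentile(P[:,2],[2,50,98]).round(4))
    fl=wood&R&(abs(W[...,2]-.008)<.008)
    # front edge of the floor: lowest floor pixel per column
    E=[]
    for u in range(x0,x1):
        v=np.where(fl[:,u])[0]
        if len(v)>8: E.append(W[v.max(),u])
    E=np.array(E); ln=cv2.fitLine(E[:,:2].astype(np.float32),cv2.DIST_HUBER,0,.01,.01).ravel(); print(' floor z',np.nanmedian(W[fl][:,2]).round(4),'front line',ln.round(4),'y range',E[:,1].min().round(4),E[:,1].max().round(4))
    # tin top: depth points around seed at top height
    u,v=seeds[1]; s=W[v-25:v+25,u-25:u+25].reshape(-1,3)
    zt=s[(s[:,2]>.05)&(s[:,2]<.085)]; top=np.median(zt[:,2]); T=zt[abs(zt[:,2]-top)<.008]
    (cx,cy),r=cv2.minEnclosingCircle(T[:,:2].astype(np.float32)); print(' tin top z',top.round(4),'mean',T.mean(0).round(4),'circle',round(cx,4),round(cy,4),round(r,4),len(T))
    for nm,sd in zip(('jar','sl','sr'),seeds[2:]): print(' ',nm,W[sd[1]-2:sd[1]+3,sd[0]-2:sd[0]+3].reshape(-1,3).mean(0).round(3))
if __name__=='__main__':
    measure('top',np.load('top0.npz'),[(317,181),(307,232),(295,196),(244,180),(393,184)],(255,380,145,265))
    measure('side',np.load('side0.npz'),[(326,180),(311,240),(303,208),(245,185),(414,200)],(248,400,150,282))
    d=np.load('top0.npz')['W']
    for p in [(243,270),(302,280),(358,287)]: print('decoy',d[p[1],p[0]].round(3))
E
python3 m.py
```

```text
top bar npx 340 mean [ 0.5899 -0.2412  0.1755] mid [ 0.5894 -0.2416  0.1778] len 0.1099 dir [-0.039 -0.999 -0.012] zrange [0.16   0.1778 0.1838]
 floor z 0.0077 front line [ 0.0483  0.9988  0.4688 -0.2583] y range -0.3681 -0.1109
 tin top z 0.0622 mean [ 0.524  -0.2219  0.0624] circle 0.5251 -0.2209 0.0395 641
  jar [ 0.63  -0.188  0.046]
  sl [ 0.635 -0.056  0.101]
  sr [ 0.645 -0.439  0.099]
side bar npx 577 mean [ 0.5887 -0.2421  0.1725] mid [ 0.5881 -0.2413  0.1745] len 0.1086 dir [-0.04  -0.999 -0.007] zrange [0.1562 0.1745 0.1828]
 floor z 0.0077 front line [ 0.0345  0.9994  0.471  -0.2196] y range -0.3796 -0.1101
 tin top z 0.0623 mean [ 0.522  -0.2227  0.0623] circle 0.5246 -0.2216 0.0397 776
  jar [ 0.644 -0.188  0.039]
  sl [ 0.63  -0.054  0.101]
  sr [ 0.645 -0.436  0.098]
decoy [ 0.402 -0.073  0.055]
decoy [ 0.382 -0.217  0.057]
decoy [ 0.371 -0.35   0.057]
```

```bash
cat > go.py <<'E'
import sys, numpy as np
from station import manip
from scipy.spatial.transform import Rotation as R
O=np.array([.625,-.243,0]); yaw=-.042
B=R.from_euler('z',yaw)
def now():
    o=manip.get_obs(); q=o['tool_rot']; return o,R.from_quat([q[1],q[2],q[3],q[0]])
def tool(th):  # fingers down, tips leading to bin +x by th; tool y = bin y
    z=[np.sin(th),0,-np.cos(th)]; x=[-np.cos(th),0,-np.sin(th)]
    return B*R.from_matrix(np.column_stack([x,[0,1,0],z]))
def rel(p,th):
    o,Rn=now(); w=B.apply(p)+O
    return Rn.inv().apply(w-o['ee_pos']).round(4).tolist(),(Rn.inv()*tool(th)).as_rotvec().round(4).tolist(), (B.inv().apply(o['ee_pos']-O)).round(4).tolist(), o['force'].round(1).tolist()
if __name__=='__main__':
    a=[float(v) for v in sys.argv[1:]]; print(rel(a[:3],np.radians(a[3])))
E
python3 go.py -.162 .017 .22 15
```

```text
([-0.5131, -0.6421, 0.0112], [-0.0558, -0.2587, -0.4112], [-0.3736, 0.8113, 0.2303], [0.3, -0.1, 0.4])
```

Request:
send_rows([
  [0.47,[-0.513,-0.642,0.011],[-0.056,-0.259,-0.411]],
  [0.47,[-0.513,-0.642,0.011],[-0.056,-0.259,-0.411]],
  [0.47,[-0.513,-0.642,0.011],[-0.056,-0.259,-0.411]],
  [0.47,[-0.513,-0.642,0.011],[-0.056,-0.259,-0.411]],
  [0.47,[-0.513,-0.642,0.011],[-0.056,-0.259,-0.411]],
  [0.47,[-0.513,-0.642,0.011],[-0.056,-0.259,-0.411]],
  [0.47,[-0.513,-0.642,0.011],[-0.056,-0.259,-0.411]],
  [0.47,[-0.513,-0.642,0.011],[-0.056,-0.259,-0.411]],
])

```text
time: 0.77
ee_pos: [0.3578, 0.2566, 0.2263]
tool_rot: [0.131, 0.02, 0.991, -0.002]
force: [1.0, -1.0, 0.3]
opening: 0.475
grasp_force: 0.0
```

```bash
python3 go.py -.162 .017 .22 15
```

```text
([-0.1196, -0.4711, 0.0381], [0.0016, 0.0012, 0.0009], [-0.288, 0.488, 0.2263], [1.0, -1.0, 0.3])
```

Request:
send_rows([
  [0.47,[-0.12,-0.471,0.038],[0,0,0]],
  [0.47,[-0.12,-0.471,0.038],[0,0,0]],
  [0.47,[-0.12,-0.471,0.038],[0,0,0]],
  [0.47,[-0.12,-0.471,0.038],[0,0,0]],
  [0.47,[-0.12,-0.471,0.038],[0,0,0]],
  [0.47,[-0.12,-0.471,0.038],[0,0,0]],
  [0.47,[-0.12,-0.471,0.038],[0,0,0]],
  [0.47,[-0.12,-0.471,0.038],[0,0,0]],
])

```text
time: 1.43
ee_pos: [0.4303, -0.0693, 0.2225]
tool_rot: [0.132, 0.021, 0.991, -0.002]
force: [1.0, 0.9, 0.2]
opening: 0.473
grasp_force: 0.0
```

```bash
python3 go.py -.162 .017 .22 15
```

```text
([-0.038, -0.1483, 0.0127], [0.001, 0.0022, -0.0015], [-0.2018, 0.1653, 0.2225], [1.0, 0.9, 0.2])
```

Request:
send_rows([
  [0.47,[-0.038,-0.148,0.013],[0,0,0]],
  [0.47,[-0.038,-0.148,0.013],[0,0,0]],
  [0.47,[-0.038,-0.148,0.013],[0,0,0]],
  [0.47,[-0.038,-0.148,0.013],[0,0,0]],
  [0.47,[-0.038,-0.148,0.013],[0,0,0]],
  [0.47,[-0.038,-0.148,0.013],[0,0,0]],
])

```text
time: 1.93
ee_pos: [0.4641, -0.2176, 0.2189]
tool_rot: [0.13, 0.022, 0.991, -0.001]
force: [-0.4, 0.0, -0.5]
opening: 0.469
grasp_force: 0.0
```

```bash
python3 go.py -.160 .017 .016 15
```

```text
([0.0507, -0.0022, 0.1965], [0.0023, -0.0001, -0.0032], [-0.1619, 0.0186, 0.2189], [-0.4, 0.0, -0.5])
```

Request:
send_rows([
  [0.47,[0.006,0,0.025],[0,0,0]],
  [0.47,[0.014,0,0.055],[0,0,0]],
  [0.47,[0.023,0,0.09],[0,0,0]],
  [0.47,[0.032,-0.001,0.125],[0,0,0]],
  [0.47,[0.041,-0.002,0.16],[0,0,0]],
  [0.47,[0.047,-0.002,0.182],[0,0,0]],
  [0.47,[0.05,-0.002,0.194],[0,0,0]],
  [0.47,[0.051,-0.002,0.196],[0,0,0]],
])

```text
time: 2.6
ee_pos: [0.464, -0.2151, 0.0141]
tool_rot: [0.129, 0.02, 0.991, 0.0]
force: [-1.0, -0.7, 0.9]
opening: 0.47
grasp_force: 0.0
```

```bash
python3 - <<'E'
from h import *
c=cam('side'); cv2.imwrite('pics/side1.png',cv2.resize(c['pixels'][140:340,200:440,::-1],None,fx=3,fy=3))
E
python3 go.py -.100 .017 .016 15
```

```text
([-0.0592, -0.0033, 0.0152], [0.0047, -0.0018, 0.0003], [-0.1612, 0.0203, 0.0154], [0.4, -0.2, 0.1])
```

View pics/side1.png

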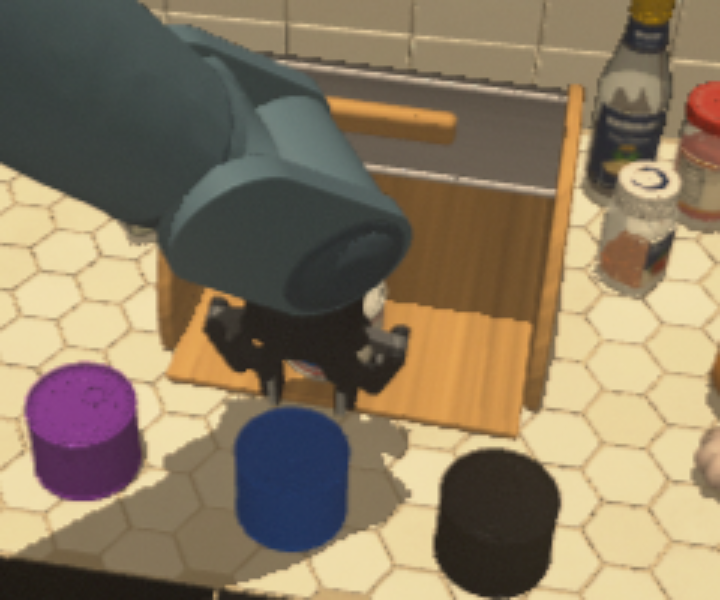

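The crop shows the fingers straight in front of the tin, with the tips at (272,395) and (345,400), clear of the blue decoy. Next I push.

Request:
send_rows([
  [0.47,[-0.004,-0.001,0.001],[0,0,0]],
  [0.47,[-0.008,-0.002,0.002],[0,0,0]],
  [0.47,[-0.012,-0.003,0.003],[0,0,0]],
  [0.47,[-0.016,-0.003,0.004],[0,0,0]],
  [0.47,[-0.02,-0.003,0.005],[0,0,0]],
  [0.47,[-0.024,-0.003,0.006],[0,0,0]],
  [0.47,[-0.028,-0.003,0.007],[0,0,0]],
  [0.47,[-0.031,-0.003,0.008],[0,0,0]],
])

```text
time: 3.32
ee_pos: [0.4984, -0.2228, 0.0176]
tool_rot: [0.131, 0.021, 0.991, -0.002]
force: [-3.2, -0.0, 1.7]
opening: 0.471
grasp_force: 1.3
```

```bash
python3 go.py -.099 .017 .017 15
```

```text
([-0.0272, 0.0022, 0.0079], [0.0014, 0.0014, -0.0004], [-0.1273, 0.0148, 0.0176], [-3.2, -0.0, 1.7])
```

Request:
send_rows([
  [0.47,[-0.004,0,0.001],[0,0,0]],
  [0.47,[-0.008,0,0.002],[0,0,0]],
  [0.47,[-0.012,0.001,0.003],[0,0,0]],
  [0.47,[-0.016,0.001,0.004],[0,0,0]],
  [0.47,[-0.02,0.001,0.0055],[0,0,0]],
  [0.47,[-0.024,0.001,0.0065],[0,0,0]],
  [0.47,[-0.027,0.001,0.0075],[0,0,0]],
  [0.47,[-0.027,0.001,0.0075],[0,0,0]],
])

```text
time: 3.98
ee_pos: [0.5268, -0.2231, 0.0174]
tool_rot: [0.132, 0.021, 0.991, -0.002]
force: [-1.1, 0.4, 0.7]
opening: 0.472
grasp_force: 0.5
```

```bash
python3 go.py -.165 .017 .017 15
```

```text
([0.0638, 0.0012, -0.0168], [0.0013, 0.002, -0.0004], [-0.099, 0.0158, 0.0174], [-1.1, 0.4, 0.7])
```

Request:
send_rows([
  [0.47,[0.01,0,-0.003],[0,0,0]],
  [0.47,[0.03,0,-0.008],[0,0,0]],
  [0.47,[0.05,0,-0.013],[0,0,0]],
  [0.47,[0.064,0,-0.017],[0,0,0]],
  [0.1,[0.058,0,-0.041],[0,0,0]],
  [0.0,[0.048,0,-0.078],[0,0,0]],
  [0.0,[0.038,0,-0.115],[0,0,0]],
  [0.0,[0.028,0,-0.152],[0,0,0]],
])

```text
time: 4.65
ee_pos: [0.4583, -0.2198, 0.1578]
tool_rot: [0.131, 0.021, 0.991, -0.002]
force: [-0.4, -1.2, -0.6]
opening: 0.003
grasp_force: 0.0
```

```bash
python3 go.py -.165 -.060 .24 15
```

```text
([-0.0239, -0.076, -0.0789], [0.0019, 0.0007, -0.0014], [-0.1676, 0.0162, 0.1578], [-0.4, -1.2, -0.6])
```

Request:
send_rows([
  [0.0,[0,0,-0.04],[0,0,0]],
  [0.0,[-0.002,0.01,-0.08],[0,0,0]],
  [0.0,[-0.004,0.03,-0.11],[0,0,0]],
  [0.0,[-0.006,0.18,-0.145],[0,0,0]],
  [0.0,[-0.006,0.18,-0.145],[0,0,0]],
  [0.0,[-0.006,0.18,-0.145],[0,0,0]],
  [0.0,[-0.006,0.18,-0.145],[0,0,0]],
  [0.0,[-0.006,0.18,-0.145],[0,0,0]],
])

```text
time: 5.32
ee_pos: [0.435, -0.0354, 0.3002]
tool_rot: [0.133, 0.018, 0.991, -0.002]
force: [-0.2, -0.7, -0.0]
opening: -0.001
grasp_force: 0.0
```

```bash
python3 - <<'E'
from h import *
c=cam('side'); cv2.imwrite('pics/side2.png',cv2.resize(c['pixels'][140:340,200:440,::-1],None,fx=3,fy=3)); np.savez('side2.npz',W=pts(c),rgb=c['pixels'])
d=cam('top'); cv2.imwrite('pics/top2.png',cv2.resize(d['pixels'][130:290,220:410,::-1],None,fx=3,fy=3)); np.savez('top2.npz',W=pts(d),rgb=d['pixels'])
E
python3 go.py .012 0 .24 15
```

```text
([-0.1877, -0.1968, 0.1111], [0.0016, 0.0022, 0.0019], [-0.1986, 0.1963, 0.2985], [-0.5, 0.4, -0.8])
```

View pics/side2.png

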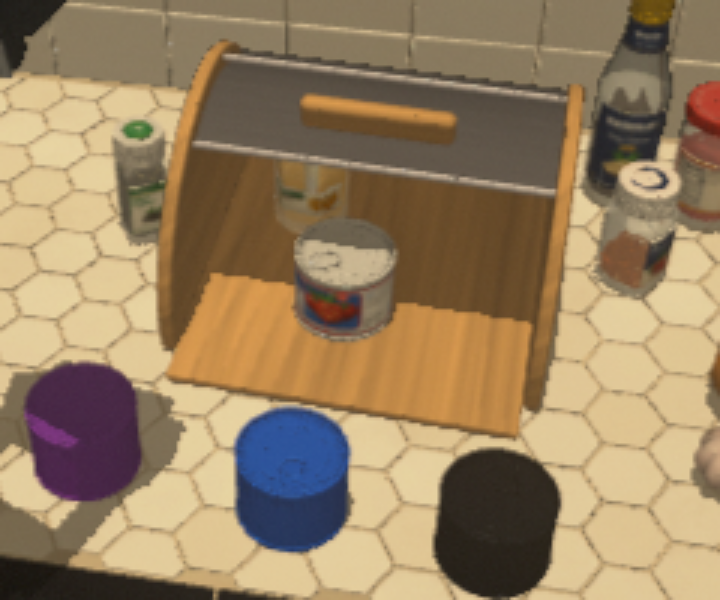

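View pics/top2.png

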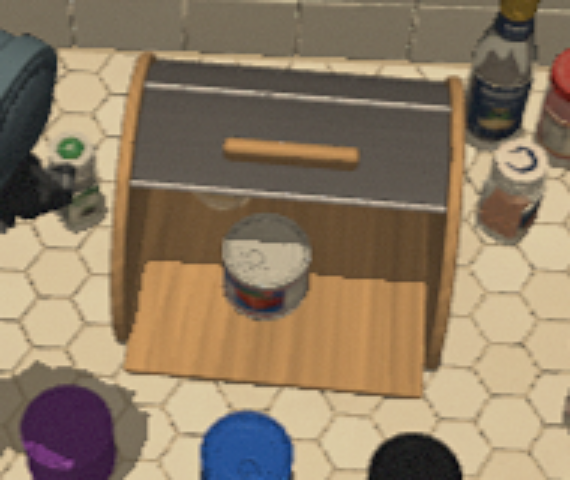

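The tin stands upright, further back: its top is at (345,255) in the side crop and (266,250) in the top crop. The jar, the spice jars and the lid are unmoved.

```bash
python3 - <<'E'
from m import *; from go import B,O
measure('top',np.load('top2.npz'),[(317,181),(309,213)],(255,380,145,265))
measure('side',np.load('side2.npz'),[(326,180),(315,225)],(248,400,150,282))
for n,b in (('top2',(285,335,195,245)),('side2',(290,340,205,260))):
    W=np.load(n+'.npz')['W'][b[2]:b[3],b[0]:b[1]].reshape(-1,3); P=B.inv().apply(W-O); P=P[~np.isnan(P).any(1)]
    s=P[(P[:,2]>.02)&(P[:,2]<.09)&(P[:,0]<0)&(abs(P[:,1]-.017)<.045)]
    top=s[s[:,2]>.055]; wall=s[(s[:,2]<.05)]
    print(n,'tin front min x',np.percentile(wall[:,0],2).round(4),'top x range',np.percentile(top[:,0],[1,99]).round(4),'y',np.percentile(top[:,1],[1,99]).round(4))
    d=np.load(n+'.npz'); 
for n,sd in (('top2',(317,181)),('side2',(326,180))):
    W=np.load(n+'.npz')['W'][sd[1]-8:sd[1]+9,sd[0]-1:sd[0]+2].mean(1); print(n,B.inv().apply(W-O).round(3)[:,[0,2]].tolist())
E
```

```text
top bar npx 340 mean [ 0.5899 -0.2411  0.1754] mid [ 0.5894 -0.2415  0.1776] len 0.1103 dir [-0.04  -0.999 -0.014] zrange [0.1601 0.1776 0.1845]
 floor z 0.0077 front line [ 0.0489  0.9988  0.4704 -0.2287] y range -0.3671 -0.1106
 tin top z 0.0624 mean [ 0.5657 -0.2245  0.0626] circle 0.5673 -0.2248 0.0392 629
side bar npx 577 mean [ 0.589  -0.2421  0.1724] mid [ 0.5882 -0.2415  0.1743] len 0.1153 dir [-0.046 -0.999 -0.004] zrange [0.1557 0.1743 0.1824]
 floor z 0.0077 front line [ 0.0361  0.9993  0.4704 -0.2227] y range -0.3798 -0.1107
 tin top z 0.0622 mean [ 0.5689 -0.2232  0.0622] circle 0.5908 -0.2059 0.0698 768
top2 tin front min x -0.0962 top x range [-0.0961 -0.0228] y [-0.0192  0.051 ]
side2 tin front min x -0.0974 top x range [-0.0963 -0.0224] y [-0.0202  0.0503]
top2 [[0.003, 0.155], [0.001, 0.155], [-0.003, 0.156], [-0.006, 0.156], [-0.021, 0.172], [-0.031, 0.182], [-0.032, 0.178], [-0.036, 0.18], [-0.038, 0.178], [-0.039, 0.176], [-0.038, 0.171], [-0.036, 0.163], [-0.029, 0.149], [-0.033, 0.151], [-0.036, 0.151], [-0.037, 0.148], [-0.039, 0.147]]
side2 [[nan, nan], [0.011, 0.153], [-0.03, 0.182], [-0.033, 0.181], [-0.036, 0.181], [-0.037, 0.179], [nan, nan], [-0.041, 0.177], [-0.04, 0.173], [-0.039, 0.17], [-0.037, 0.166], [-0.035, 0.162], [-0.036, 0.16], [-0.03, 0.152], [-0.032, 0.151], [-0.036, 0.152], [-0.038, 0.151]]
```

```bash
python3 go.py 0 0 .245 15; cat > lid.py <<'E'
import sys; from go import *
th=np.radians(15); f=np.array([-np.cos(th),-np.sin(th)])
def tcp(q,c=0):
    e=np.array([-np.cos(q),np.sin(q)]); n=np.array([np.sin(q),np.cos(q)])
    rho=.133+.008*np.clip((1.34-q)/1.34,0,1)
    F=np.array([0,.04])+rho*e+(.007+c)*n
    return F-.011*f
if __name__=='__main__':
    c=float(sys.argv[1])
    print(rel([0,0,0],th)[2:])
    for q in map(float,sys.argv[2:]):
        p=tcp(q,c); s,r,_,_=rel([p[0],0,p[1]],th); print(q,p.round(4),[round(v,4) for v in s],r)
E
python3 lid.py .012 1.34
```

```text
([-0.1774, -0.1968, 0.1031], [0.0016, 0.0022, 0.0019], [-0.1986, 0.1963, 0.2985], [-0.5, 0.4, -0.8])
([-0.1986, 0.1963, 0.2985], [-0.5, 0.4, -0.8])
1.34 [-0.0013  0.1767] [-0.1583, -0.1968, 0.1688] [0.0016, 0.0022, 0.0019]
```

Request:
send_rows([
  [0.0,[-0.177,-0.197,0.103],[0,0,0]],
  [0.0,[-0.177,-0.197,0.103],[0,0,0]],
  [0.0,[-0.177,-0.197,0.103],[0,0,0]],
  [0.0,[-0.177,-0.197,0.103],[0,0,0]],
  [0.0,[-0.177,-0.197,0.103],[0,0,0]],
  [0.0,[-0.177,-0.197,0.103],[0,0,0]],
  [0.0,[-0.177,-0.197,0.103],[0,0,0]],
  [0.0,[-0.177,-0.197,0.103],[0,0,0]],
])

```text
time: 6.08
ee_pos: [0.6246, -0.2503, 0.2394]
tool_rot: [0.129, 0.024, 0.991, -0.001]
force: [-0.9, 0.4, -0.6]
opening: 0.002
grasp_force: 0.0
```

```bash
python3 lid.py .012 1.34
```

```text
([-0.0001, -0.0073, 0.2394], [-0.9, 0.4, -0.6])
1.34 [-0.0013  0.1767] [0.0172, 0.0071, 0.0604] [0.0022, -0.0038, -0.0068]
```

Request:
send_rows([
  [0.0,[0.003,0.003,0.008],[0,0,0]],
  [0.0,[0.006,0.004,0.02],[0,0,0]],
  [0.0,[0.009,0.004,0.032],[0,0,0]],
  [0.0,[0.012,0.004,0.042],[0,0,0]],
  [0.0,[0.015,0.004,0.052],[0,0,0]],
  [0.0,[0.017,0.004,0.06],[0,0,0]],
  [0.0,[0.017,0.004,0.06],[0,0,0]],
])

```text
time: 6.67
ee_pos: [0.6224, -0.2392, 0.1798]
tool_rot: [0.129, 0.021, 0.991, -0.001]
force: [-0.2, -0.7, -0.4]
opening: 0.002
grasp_force: 0.0
```

```bash
python3 lid.py 0 1.34 1.32 1.29 1.26 1.23 1.2 1.17 1.14; python3 - <<'E'
from h import *
c=cam('top'); cv2.imwrite('pics/top3.png',cv2.resize(c['pixels'][130:290,220:410,::-1],None,fx=3,fy=3))
E
```

```text
([-0.0027, 0.0037, 0.1798], [-0.2, -0.7, -0.4])
1.34 [-0.013   0.1739] [0.0114, -0.0037, 0.003] [0.0035, -0.0021, -0.0007]
1.32 [-0.0156  0.1735] [0.0141, -0.0037, 0.0027] [0.0035, -0.0021, -0.0007]
1.29 [-0.0196  0.1729] [0.0181, -0.0037, 0.0024] [0.0035, -0.0021, -0.0007]
1.26 [-0.0235  0.1721] [0.0221, -0.0037, 0.0021] [0.0035, -0.0021, -0.0007]
1.23 [-0.0275  0.1712] [0.0261, -0.0037, 0.002] [0.0035, -0.0021, -0.0007]
1.2 [-0.0313  0.1701] [0.0302, -0.0037, 0.002] [0.0035, -0.0021, -0.0007]
1.17 [-0.0352  0.169 ] [0.0342, -0.0037, 0.0021] [0.0035, -0.0021, -0.0007]
1.14 [-0.0391  0.1677] [0.0382, -0.0037, 0.0024] [0.0035, -0.0021, -0.0007]
```

View pics/top3.png

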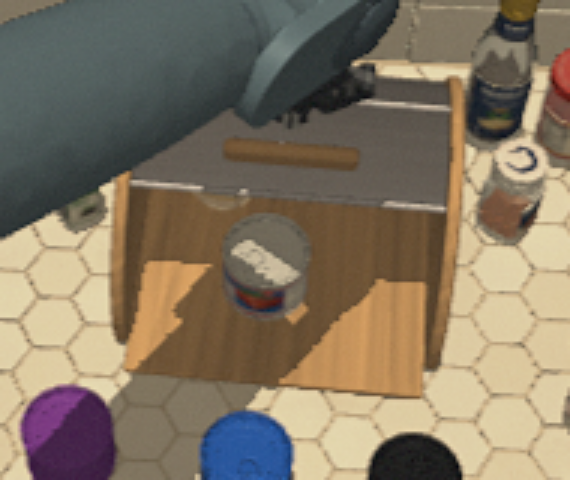

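The finger tip at (293,122) is behind the bar, whose centre is at (290,152). I push slowly along the arc.

Request:
send_rows([
  [0.0,[0.006,-0.002,0.002],[0,0,0]],
  [0.0,[0.011,-0.003,0.003],[0,0,0]],
  [0.0,[0.014,-0.003,0.003],[0,0,0]],
  [0.0,[0.017,-0.003,0.0025],[0,0,0]],
  [0.0,[0.02,-0.003,0.0023],[0,0,0]],
  [0.0,[0.023,-0.003,0.002],[0,0,0]],
  [0.0,[0.026,-0.003,0.002],[0,0,0]],
  [0.0,[0.029,-0.003,0.002],[0,0,0]],
])

```text
time: 7.38
ee_pos: [0.5962, -0.2423, 0.1735]
tool_rot: [0.132, 0.021, 0.991, -0.002]
force: [3.5, -0.4, -0.0]
opening: 0.001
grasp_force: 1.4
```

```bash
python3 lid.py 0 1.2 1.17 1.14 1.11 1.08 1.05 1.02 .99 .96
```

```text
([-0.0288, -0.0006, 0.1735], [3.5, -0.4, -0.0])
1.2 [-0.0313  0.1701] [0.0034, 0.0006, 0.0026] [0.0009, 0.0024, -0.0005]
1.17 [-0.0352  0.169 ] [0.0074, 0.0005, 0.0027] [0.0009, 0.0024, -0.0005]
1.14 [-0.0391  0.1677] [0.0114, 0.0005, 0.0029] [0.0009, 0.0024, -0.0005]
1.11 [-0.0429  0.1663] [0.0155, 0.0005, 0.0033] [0.0009, 0.0024, -0.0005]
1.08 [-0.0466  0.1648] [0.0195, 0.0005, 0.0037] [0.0009, 0.0024, -0.0005]
1.05 [-0.0503  0.1632] [0.0235, 0.0005, 0.0043] [0.0009, 0.0024, -0.0005]
1.02 [-0.054   0.1615] [0.0275, 0.0005, 0.005] [0.0009, 0.0024, -0.0005]
0.99 [-0.0576  0.1596] [0.0315, 0.0005, 0.0059] [0.0009, 0.0024, -0.0005]
0.96 [-0.0612  0.1577] [0.0355, 0.0005, 0.0068] [0.0009, 0.0024, -0.0005]
```

Request:
send_rows([
  [0.0,[0.004,0,0.0024],[0,0,0]],
  [0.0,[0.008,0,0.0028],[0,0,0]],
  [0.0,[0.012,0,0.003],[0,0,0]],
  [0.0,[0.0155,0,0.0033],[0,0,0]],
  [0.0,[0.0195,0,0.0037],[0,0,0]],
  [0.0,[0.0235,0,0.0043],[0,0,0]],
  [0.0,[0.0275,0,0.005],[0,0,0]],
  [0.0,[0.031,0,0.0058],[0,0,0]],
])

```text
time: 8.05
ee_pos: [0.5672, -0.2408, 0.1588]
tool_rot: [0.131, 0.021, 0.991, -0.002]
force: [3.1, -0.8, -0.5]
opening: -0.003
grasp_force: 1.2
```

```bash
python3 lid.py 0 1 .97 .94 .91 .88 .85 .82 .79 .76
```

```text
([-0.0578, -0.0002, 0.1588], [3.1, -0.8, -0.5])
1.0 [-0.0564  0.1603] [-0.0017, 0.0002, -0.001] [0.0018, 0.0008, -0.0008]
0.97 [-0.06    0.1583] [0.0022, 0.0002, -0.0001] [0.0018, 0.0008, -0.0008]
0.94 [-0.0636  0.1563] [0.0062, 0.0002, 0.001] [0.0018, 0.0008, -0.0008]
0.91 [-0.0671  0.1542] [0.0101, 0.0002, 0.0021] [0.0018, 0.0008, -0.0008]
0.88 [-0.0705  0.1519] [0.014, 0.0002, 0.0034] [0.0018, 0.0008, -0.0008]
0.85 [-0.0738  0.1496] [0.0178, 0.0002, 0.0048] [0.0018, 0.0008, -0.0008]
0.82 [-0.0771  0.1471] [0.0216, 0.0002, 0.0063] [0.0018, 0.0008, -0.0008]
0.79 [-0.0803  0.1446] [0.0254, 0.0002, 0.0079] [0.0018, 0.0008, -0.0008]
0.76 [-0.0835  0.1419] [0.0291, 0.0002, 0.0097] [0.0018, 0.0008, -0.0008]
```

Request:
send_rows([
  [0.0,[0.004,0,0.0004],[0,0,0]],
  [0.0,[0.008,0,0.0015],[0,0,0]],
  [0.0,[0.012,0,0.0027],[0,0,0]],
  [0.0,[0.016,0,0.0041],[0,0,0]],
  [0.0,[0.02,0,0.0056],[0,0,0]],
  [0.0,[0.0236,0,0.0072],[0,0,0]],
  [0.0,[0.0272,0,0.0088],[0,0,0]],
  [0.0,[0.0308,0,0.0105],[0,0,0]],
])

```text
time: 8.72
ee_pos: [0.5405, -0.2397, 0.141]
tool_rot: [0.131, 0.021, 0.991, -0.002]
force: [3.2, 0.6, -0.5]
opening: -0.0
grasp_force: 1.0
```

```bash
python3 lid.py 0 .77 .74 .71 .68 .65 .62 .59 .56 .53 .5
```

```text
([-0.0846, -0.0002, 0.141], [3.2, 0.6, -0.5])
0.77 [-0.0824  0.1428] [-0.0026, 0.0002, -0.0012] [0.0017, 0.0012, -0.0007]
0.74 [-0.0855  0.1401] [0.0011, 0.0002, 0.0006] [0.0017, 0.0012, -0.0007]
0.71 [-0.0885  0.1373] [0.0047, 0.0002, 0.0025] [0.0017, 0.0012, -0.0007]
0.68 [-0.0915  0.1344] [0.0083, 0.0002, 0.0046] [0.0017, 0.0012, -0.0007]
0.65 [-0.0943  0.1314] [0.0118, 0.0002, 0.0067] [0.0017, 0.0012, -0.0007]
0.62 [-0.0971  0.1283] [0.0153, 0.0002, 0.009] [0.0017, 0.0012, -0.0007]
0.59 [-0.0997  0.1252] [0.0187, 0.0002, 0.0113] [0.0017, 0.0012, -0.0007]
0.56 [-0.1023  0.1219] [0.022, 0.0002, 0.0138] [0.0017, 0.0012, -0.0007]
0.53 [-0.1048  0.1186] [0.0253, 0.0002, 0.0164] [0.0017, 0.0012, -0.0007]
0.5 [-0.1071  0.1152] [0.0285, 0.0002, 0.0191] [0.0017, 0.0012, -0.0007]
```

```bash
python3 - <<'E'
from h import *
c=cam('side'); cv2.imwrite('pics/side4.png',cv2.resize(c['pixels'][140:340,200:440,::-1],None,fx=3,fy=3))
E
```

```text
(no output)
```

View pics/side4.png

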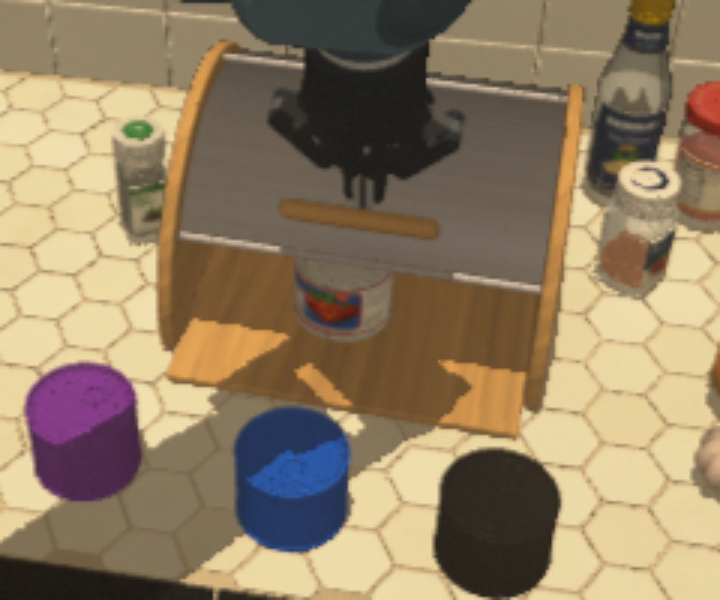

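The side crop shows the finger tips at (362,205) pressing behind the bar, with the lid about half shut and the tin undisturbed.

Request:
send_rows([
  [0.0,[0.004,0,0.0022],[0,0,0]],
  [0.0,[0.008,0,0.0045],[0,0,0]],
  [0.0,[0.0115,0,0.0066],[0,0,0]],
  [0.0,[0.015,0,0.0088],[0,0,0]],
  [0.0,[0.0185,0,0.0112],[0,0,0]],
  [0.0,[0.022,0,0.0138],[0,0,0]],
  [0.0,[0.025,0,0.0162],[0,0,0]],
  [0.0,[0.028,0,0.0187],[0,0,0]],
])

```text
time: 9.43
ee_pos: [0.5184, -0.2388, 0.1155]
tool_rot: [0.131, 0.021, 0.991, -0.002]
force: [2.4, -0.1, 0.3]
opening: -0.002
grasp_force: 0.8
```

```bash
python3 lid.py 0 .52 .49 .46 .43 .4 .37 .34 .31 .28 .25
```

```text
([-0.1067, -0.0003, 0.1155], [2.4, -0.1, 0.3])
0.52 [-0.1056  0.1174] [-0.0016, 0.0003, -0.0016] [0.0015, 0.0012, -0.0006]
0.49 [-0.1079  0.114 ] [0.0015, 0.0003, 0.0012] [0.0015, 0.0012, -0.0006]
0.46 [-0.1101  0.1105] [0.0046, 0.0003, 0.004] [0.0015, 0.0012, -0.0006]
0.43 [-0.1123  0.1069] [0.0076, 0.0003, 0.0069] [0.0015, 0.0012, -0.0006]
0.4 [-0.1143  0.1033] [0.0105, 0.0003, 0.0099] [0.0015, 0.0012, -0.0006]
0.37 [-0.1162  0.0996] [0.0133, 0.0003, 0.0129] [0.0015, 0.0012, -0.0006]
0.34 [-0.1181  0.0958] [0.0161, 0.0003, 0.0161] [0.0015, 0.0012, -0.0006]
0.31 [-0.1198  0.092 ] [0.0187, 0.0002, 0.0194] [0.0015, 0.0012, -0.0006]
0.28 [-0.1213  0.0881] [0.0212, 0.0002, 0.0227] [0.0015, 0.0012, -0.0006]
0.25 [-0.1228  0.0841] [0.0237, 0.0002, 0.0261] [0.0015, 0.0012, -0.0006]
```

Request:
send_rows([
  [0.0,[0.003,0,0.0035],[0,0,0]],
  [0.0,[0.0055,0,0.0067],[0,0,0]],
  [0.0,[0.008,0,0.0098],[0,0,0]],
  [0.0,[0.0105,0,0.013],[0,0,0]],
  [0.0,[0.0133,0,0.0163],[0,0,0]],
  [0.0,[0.0158,0,0.0196],[0,0,0]],
  [0.0,[0.0182,0,0.023],[0,0,0]],
  [0.0,[0.0205,0,0.0265],[0,0,0]],
])

```text
time: 10.1
ee_pos: [0.5055, -0.2381, 0.0844]
tool_rot: [0.131, 0.021, 0.991, -0.002]
force: [-0.0, -0.1, 2.1]
opening: 0.003
grasp_force: 0.7
```

```bash
python3 lid.py 0 .28 .25 .22 .19 .16 .13 .1 .07 .04 0 -.02; python3 - <<'E'
from h import *
c=cam('side'); cv2.imwrite('pics/side5.png',cv2.resize(c['pixels'][140:340,200:440,::-1],None,fx=3,fy=3))
E
```

```text
([-0.1196, -0.0001, 0.0844], [-0.0, -0.1, 2.1])
0.28 [-0.1213  0.0881] [0.0007, 0.0001, -0.004] [0.0017, 0.001, -0.0006]
0.25 [-0.1228  0.0841] [0.0031, 0.0001, -0.0005] [0.0017, 0.001, -0.0006]
0.22 [-0.1242  0.0802] [0.0055, 0.0001, 0.003] [0.0017, 0.001, -0.0006]
0.19 [-0.1254  0.0761] [0.0077, 0.0001, 0.0065] [0.0017, 0.001, -0.0006]
0.16 [-0.1265  0.0721] [0.0099, 0.0001, 0.0102] [0.0017, 0.001, -0.0006]
0.13 [-0.1275  0.068 ] [0.0119, 0.0001, 0.0139] [0.0017, 0.001, -0.0006]
0.1 [-0.1284  0.0638] [0.0138, 0.0001, 0.0176] [0.0017, 0.001, -0.0006]
0.07 [-0.1291  0.0597] [0.0156, 0.0001, 0.0215] [0.0017, 0.001, -0.0006]
0.04 [-0.1297  0.0555] [0.0173, 0.0001, 0.0254] [0.0017, 0.001, -0.0006]
0.0 [-0.1304  0.0498] [0.0194, 0.0001, 0.0306] [0.0017, 0.001, -0.0006]
-0.02 [-0.1305  0.047 ] [0.0202, 0.0001, 0.0333] [0.0017, 0.001, -0.0006]
```

View pics/side5.png

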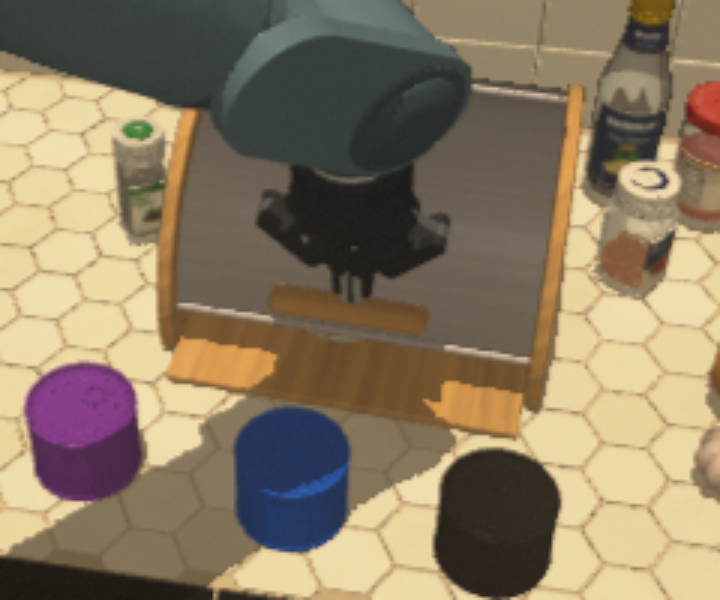

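The tips rest on top of the bar at (350,293) with the lid nearly shut. I finish more slowly.

Request:
send_rows([
  [0.0,[0.002,0,0.0035],[0,0,0]],
  [0.0,[0.004,0,0.007],[0,0,0]],
  [0.0,[0.006,0,0.0103],[0,0,0]],
  [0.0,[0.008,0,0.0137],[0,0,0]],
  [0.0,[0.01,0,0.0168],[0,0,0]],
  [0.0,[0.0118,0,0.0198],[0,0,0]],
  [0.0,[0.0134,0,0.0225],[0,0,0]],
  [0.0,[0.0148,0,0.0248],[0,0,0]],
])

```text
time: 10.82
ee_pos: [0.4978, -0.2378, 0.0568]
tool_rot: [0.131, 0.021, 0.991, -0.002]
force: [-2.1, 0.5, 1.0]
opening: 0.003
grasp_force: 0.7
```

```bash
python3 lid.py 0 .04 0 -.02
```

```text
([-0.1273, -0.0001, 0.0568], [-2.1, 0.5, 1.0])
0.04 [-0.1297  0.0555] [0.0027, 0.0001, 0.0006] [0.0016, 0.0014, -0.0009]
0.0 [-0.1304  0.0498] [0.0048, 0.0001, 0.0059] [0.0016, 0.0014, -0.0009]
-0.02 [-0.1305  0.047 ] [0.0057, 0.0001, 0.0086] [0.0016, 0.0014, -0.0009]
```

Request:
send_rows([
  [0.0,[0.001,0,0.0015],[0,0,0]],
  [0.0,[0.002,0,0.0028],[0,0,0]],
  [0.0,[0.0025,0,0.0038],[0,0,0]],
  [0.0,[0.003,0,0.0047],[0,0,0]],
  [0.0,[0.0032,0,0.0056],[0,0,0]],
  [0.0,[0.0034,0,0.0064],[0,0,0]],
  [0.0,[0.0036,0,0.007],[0,0,0]],
])

```text
time: 11.4
ee_pos: [0.4964, -0.2378, 0.0495]
tool_rot: [0.131, 0.021, 0.991, -0.002]
force: [-0.3, 1.0, 0.4]
opening: -0.001
grasp_force: 0.5
```

```bash
python3 lid.py 0 0 -.02
```

```text
([-0.1287, -0.0002, 0.0495], [-0.3, 1.0, 0.4])
0.0 [-0.1304  0.0498] [0.0015, 0.0002, -0.0008] [0.0014, 0.0016, -0.0006]
-0.02 [-0.1305  0.047 ] [0.0024, 0.0002, 0.0019] [0.0014, 0.0016, -0.0006]
```

Request:
send_rows([
  [0.0,[0.0002,0,0.0008],[0,0,0]],
  [0.0,[0.0004,0,0.0014],[0,0,0]],
  [0.0,[0.0005,0,0.002],[0,0,0]],
  [0.0,[0.0007,0,0.0025],[0,0,0]],
  [0.0,[0.0008,0,0.003],[0,0,0]],
])

```text
time: 11.82
ee_pos: [0.4967, -0.2379, 0.0484]
tool_rot: [0.131, 0.02, 0.991, -0.002]
force: [-12.0, 5.9, 24.3]
opening: -0.001
grasp_force: 12.4
```

```bash
python3 lid.py 0 -.02
```

```text
([-0.1284, -0.0003, 0.0484], [-12.0, 5.9, 24.3])
-0.02 [-0.1305  0.047 ] [0.0024, 0.0003, 0.0007] [0.0023, 0.0012, 0.0005]
```

The force jump to 24 N is the stop. I back off gently along the fingers.

Request:
send_rows([
  [0.0,[0,0,-0.003],[0,0,0]],
  [0.0,[0,0,-0.01],[0,0,0]],
  [0.0,[0,0,-0.03],[0,0,0]],
  [0.0,[0,0,-0.06],[0,0,0]],
  [0.0,[0,0,-0.1],[0,0,0]],
  [0.0,[0,0.02,-0.14],[0,0,0]],
  [0.0,[0,0.06,-0.17],[0,0,0]],
  [0.0,[0,0.1,-0.2],[0,0,0]],
])

```text
time: 12.48
ee_pos: [0.4503, -0.1515, 0.2305]
tool_rot: [0.132, 0.022, 0.991, -0.003]
force: [0.6, 0.9, -0.7]
opening: 0.001
grasp_force: 0.0
```

Request:
send_rows([
  [0.0,[0,0.04,-0.01],[0,0,0]],
  [0.0,[0,0.08,-0.02],[0,0,0]],
  [0.0,[0,0.12,-0.03],[0,0,0]],
  [0.0,[0,0.15,-0.03],[0,0,0]],
  [0.0,[0,0.15,-0.03],[0,0,0]],
  [0.0,[0,0.15,-0.03],[0,0,0]],
  [0.0,[0,0.15,-0.03],[0,0,0]],
])

```text
time: 13.07
ee_pos: [0.4492, -0.0016, 0.2572]
tool_rot: [0.131, 0.021, 0.991, -0.002]
force: [0.1, 0.0, -0.9]
opening: 0.001
grasp_force: 0.0
```

```bash
python3 - <<'E'
from h import *; from go import B,O
c=cam('side'); cv2.imwrite('pics/side6.png',cv2.resize(c['pixels'][140:340,200:440,::-1],None,fx=3,fy=3))
d=cam('top')
for c in (c,d):
    W=B.inv().apply((pts(c)-O).reshape(-1,3)).reshape(420,560,3); hsv=cv2.cvtColor(c['pixels'],cv2.COLOR_RGB2HSV)
    P=W[(hsv[...,0]>8)&(hsv[...,0]<22)&(hsv[...,1]>100)&(abs(W[...,1])<.06)&(abs(W[...,0]+.13)<.03)&(W[...,2]>.025)]
    print(len(P),np.percentile(P,[2,50,98],axis=0).round(4).tolist())
E
```

```text
590 [[-0.1477, -0.051, 0.0353], [-0.1392, 0.0002, 0.0456], [-0.1222, 0.0529, 0.0491]]
432 [[-0.1466, -0.0503, 0.0354], [-0.1364, 0.0017, 0.0458], [-0.1209, 0.0539, 0.0518]]
```

View pics/side6.png

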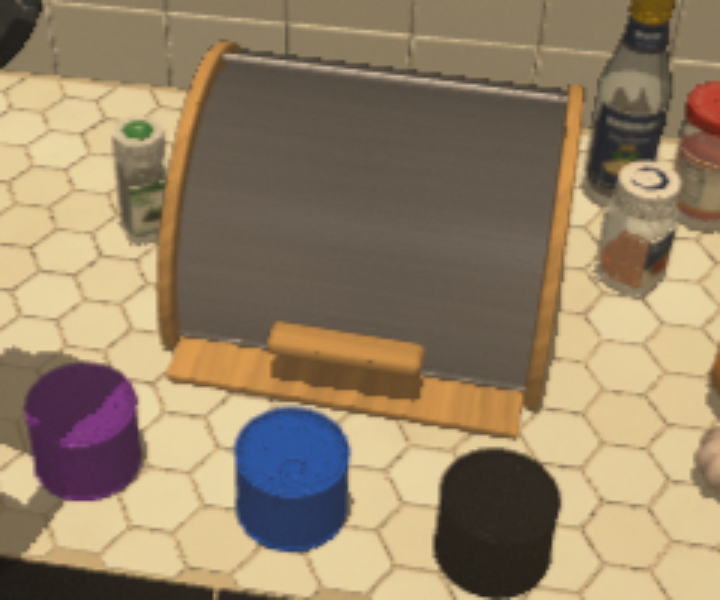

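The lid is down on the floor, with the bar's upper face level at about z = 0.047 m, which matches q = 0. The spice jars have not moved and the arm is clear.

```bash
python3 -c "from station import manip; print(manip.finish_job())"
```

```text
the job is handed in; nothing more can be done
None
```

The job is handed in: I pushed the tin back upright to about 11 mm clear of the lid's path, then pushed the lid steadily down to its stop, fully shut; the two spice jars did not move, and the jar inside was untouched when last seen before the lid closed.

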